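# Release the large washing ball and shut the bin

### The arm

A 6-joint arm with a two-finger parallel gripper is mounted at the origin on the work surface. World frame = base frame: x ahead of the robot, y to its left, z up, the work surface at z = 0. Lengths are in mm, angles in rad, forces in N, time in s.
With the tool pointing down it reaches from about 350 to 875 mm from the base axis. Payload 4.2 kg.
Tool frame: the origin (TCP) lies at the very end of the fingers, on their centre line; the grasp point (between the pads) lies 19 mm behind it; z points along the fingers, y is the line along which they close (so a half turn about z gives the same grasp; the last joint's range is limited). The gripper opens to 85 mm and grips with 20 to 120 N. Pads are 22 mm wide; open, the fingers measure 114 mm over their backs; the gripper's body (76 mm by 85 mm) begins 54 mm behind the grasp point. The pads swing forward as they close: fully open they stand 13 mm farther back than shut.
Start: joints at [1.543, 0.385, 0.008, 0, -1.194, -0.259], TCP at [176.771, 599.459, 194.312] pointing down, gripper open.
Joint ranges: [-3.14, 3.14], [-1.21, 2.06], [-1.07, 1.41], [-3.16, 2.05], [-2.99, -0.16], [-3.1, 3.1]. Speed limits (rad/s): [2.79, 2.79, 3.14, 3.14, 3.14, 3.14].

### API

Orientations are given as a unit quaternion [x, y, z, w].
In Python, from bench import read_state, get_image, camera_model, job_done gives the robot as it stands.
- The arm moves only by the shell command python3 -m handwheel 'ROWS'. ROWS is JSON, a list of rows, each a list of 7 numbers: the shift along the tool's x, y, z in m, then the turn, a rotation vector about the tool's x, y, z in rad, then the gripper's target within -1 to 1 (fully open at 1, half-way at 0, shut at -1). In form: [[dx, dy, dz, wx, wy, wz, jaw], ...]. A call has 1 to 10 rows; each row is the pose to reach, as a shift and turn from the pose commanded when the call began, along the tool's axes at that moment; what a row does not reach only later rows make up. A row lasts 1/8 s, in which the tool goes at most 62.5 mm and 10.7 degrees, less where a joint would pass 70% of its speed; a pose out of reach is approached as far as the arm can. A call with a gripper value outside its range is refused whole. The fingers move at their own pace and stop on an object; the grip force is fixed at half the most. Time passes only in rows, so rows that repeat a pose let the fingers close. It gives the time, the measured TCP pose, the force, the opening and the grip force at its end, in the units of the state.
- read_state(): the state, without advancing time (a new reading comes with each control period).
- get_image(name): name is "scene" or "top" or "wrist"; returns (picture, depth): 400x640x3 uint8, blue, green, red; 400x640 float32, mm along the optical axis (not along the pixel's ray), 0 where there is no reading.
- camera_model(name): a dict with "K" (3x3 intrinsics, pixels), "rvec" (rotation vector, rad) and "tvec" (3), from world to camera coordinates, as OpenCV has them; the wrist camera has in their place "hand_eye" (4x4, takes a point from camera to tool coordinates, whose origin is the TCP and whose axes are the flange's). Camera axes: x right, y down, z forward; pixel columns grow to the right and rows downward; lengths in mm; the calibration is good to about 2 mm. A picture is of the moment at which its call begins: read the wrist's pose just before it. camera_model takes no time and is no camera call.
- job_done(): hands the job in; it is judged then, once.
The state is a dict: "clock": time; "joints": joint angles; "joint_vel": joint speeds; "joint_efforts": joint torques, N m; "position": TCP position; "ee_rot": TCP orientation; "contact_force": force on the tool from outside, world axes, zero at the start; "wrist_torque": the same for the moment, N m; "gripper_width": finger opening in mm; "grasp_force": force on a finger pad.
Only numpy, scipy, OpenCV 4.12 (cv2) and the standard library are available. Lean on these libraries where they do the work, as an engineer would, in place of code of your own. Each camera call takes 0.05 s, during which the arm holds its last target. There are 200 camera calls.

### The job

With the fingertips, press down the outer pad of the rocker lever beside the lane that holds the larger ball, so that its gate lifts and the ball rolls by itself into the tilted-out bin; let the lever come back up, then push the bin fully shut with the ball inside. Do not touch or pick up either ball, leave the smaller ball shut in behind its gate, and leave the brush, vase and peg carousel where they stand.

Things in the scene. Friction and masses are not known exactly. Their poses are not given: they have to be found in the camera images.
- dispenser: White metal ball dispenser, fixed, 160 deep (x), 168 wide (y), 150 high (mm throughout). Origin on the table, middle of its front face; x to its back, y to its left, z up. On top two grey lanes 51 wide, centred at y = 37 and -37, walls up to z = 140; floors fall 0.14 rad to the open front end (x = 4, z = 98). A gate stops each lane at x = 55 with one ball behind it; which in which varies.
- ball_large: White nubbed plastic washing ball, 44 in diameter, about 35 g; origin at its centre.
- ball_small: White nubbed plastic washing ball, 30 in diameter, about 15 g; origin at its centre.
- lever_left (a joint): Aluminium rocker on the left (+y) side: pivot along dispenser x at x = 55, y = 112, z = 170, in a fork 180 high. Rad: 0 at rest (gate down, outer pad up), 0.65 at its stop (pad down, gate up). The large ball passes from about 0.45 on; press to the stop. Springs back when let go; about 3 N at the pad starts it, 5 N holds it at the stop.
- lever_right (a joint): The mirror image on the right (-y) side: pivot at x = 55, y = -112, z = 170; same values and spring.
- pad_left (a point): Middle of the top of the left lever's outer pad (44 along x, 36 across, 6 thick); at rest at dispenser x = 55, y = 174, z = 194, its top sloping up outwards by 0.3 rad; at the stop about 40 lower and sloping down outwards. Nothing lies under it.
- pad_right (a point): The same on the right lever; at rest at dispenser x = 55, y = -174, z = 194.
- gate_left (a point): Middle of the lower edge of the left gate, a plate 34 wide, 34 high and 4 thick hanging from the lever's inner end; at rest at dispenser y = 37, about 9 above the lane floor.
- gate_right (a point): The same for the right gate, dispenser y = -37.
- bin (a joint): Grey plastic tilt-out bin under the lanes, 150 wide, hinged at the foot of its front panel (along dispenser y, at x = 0, z = 10). Rad: 0 shut (front panel upright, at a stop), growing as its top tilts out to the front (-x); starts at 0.55 to 0.70. Stiff hinge: stays where it is left; about 2 N at mid-height moves it. Inside 62 deep.
- bin_edge (a point): Middle of the top edge of the bin's front panel, on its outer face, 112 from the hinge (panel 4 thick). Shut, it is at dispenser x = -4, z = 122; the panel's outer face then stands upright at x = -4.
- bin_floor (a point): Middle of the bin's inner floor, 33 behind the hinge; turns with the bin (x to the back, z away from the floor).
- brush: Bystander: orange scrub brush with a bow handle, 150 x 52 x 68 high, loose. Origin under its middle.
- vase: Bystander: white ceramic vase, 100 across, 180 high, loose. Origin under its middle.
- carousel: Bystander: white plastic peg carousel, disc 124 across with clips hanging from it, 200 high, loose. Origin under its middle.
Mind the look-alikes: they are no part of the job. What is shaped like the ball_large but yellow is not meant.

How it is judged:
By the outcome, as a careful person would: the job done as asked, in the order asked, and still so for the second after the job is handed in, with the robot touching nothing.
It also fails if it takes over 48 s, if anything falls off the work surface, if the arm or the gripper's body presses on something with over 40 N, if the wrist force passes 120 N, or if a joint passes its speed limit or range.

## Working session

There is one attempt and no reset: what is moved stays moved. The work goes in short steps, Python scripts to look and compute and a shell command to move; the robot and the scene stay as the last step left them, time stands still between calls to the robot, and variables do not carry over. Pictures are saved under pics/ and viewed, at most 12 in all, crops included, and the job is handed in when it is done.

```bash
mkdir -p pics; ls; python3 - <<'E'
from bench import *
import cv2,numpy as np
for n in("scene","top"):
    im,d=get_image(n); cv2.imwrite(f"pics/{n}0.png",im); np.savez(f"pics/{n}0.npz",im=im,d=d)
    m=camera_model(n); print(n,m); R=cv2.Rodrigues(np.array(m["rvec"]))[0]; print(-R.T@np.array(m["tvec"]).ravel())
print(read_state())
E
```

```text
pics
scene {'K': array([[467.05405105,   0.        , 324.28526444],
       [  0.        , 467.05405105, 199.50324545],
       [  0.        ,   0.        ,   1.        ]]), 'rvec': array([ 1.41939928,  2.05847721, -0.91133285]), 'tvec': array([ 172.8268996 , -241.37271058, 1677.86052374])}
[1388.0450158   321.62696333  934.46936297]
top {'K': array([[507.4032429 ,   0.        , 329.3041529 ],
       [  0.        , 507.4032429 , 212.64718215],
       [  0.        ,   0.        ,   1.        ]]), 'rvec': array([ 2.08170832, -2.10878183,  0.24999964]), 'tvec': array([5.65266617e-01, 5.85299225e+02, 1.40906641e+03])}
[ 237.16471898   -4.88827656 1507.24007768]
{'clock': 0.1, 'joints': array([ 1.54262351e+00,  3.85510100e-01,  6.76023162e-03, -4.18560397e-04,
       -1.19401605e+00, -2.58625597e-01]), 'joint_vel': array([-0.00092984, -0.00192832,  0.00562377,  0.00093936, -0.00230459,
        0.00044051]), 'joint_efforts': array([-6.40312028e-04, -3.93314624e+01,  1.88932228e+01,  4.19791549e+00,
       -2.56767293e-03,  5.49463238e-06]), 'position': array([176.61041852, 598.90518028, 193.31423399]), 'ee_rot': array([ 9.89724407e-01, -1.42984578e-01, -8.00106855e-05,  1.00062993e-03]), 'contact_force': array([-0.05123335, -0.60547508, -0.06344094]), 'wrist_torque': array([-0.02499276,  0.01472424,  0.05634125]), 'grasp_force': 0.0, 'gripper_width': 85.6470819583891}
```

View pics/scene0.png

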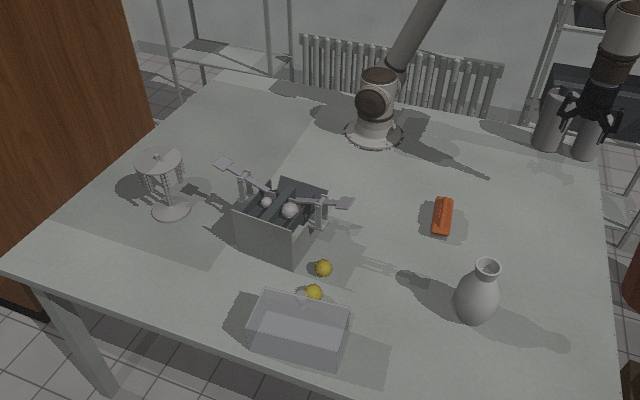

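View pics/top0.png

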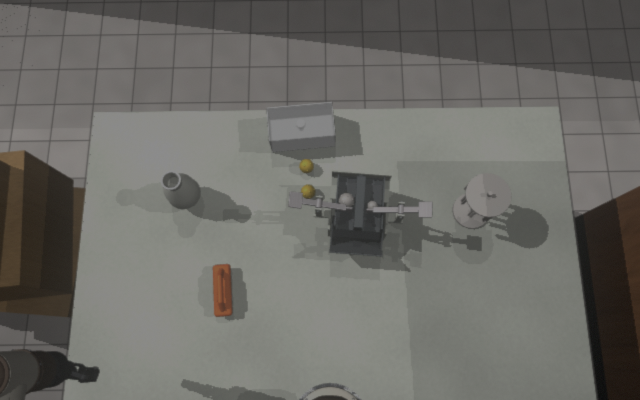

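Seen from the top, the robot base is at the bottom and the dispenser sits around (360,210). Its tilted bin faces the robot at about row 250. The large ball is at (346,199) in the left lane, with the left pad at about (296,199) and the right pad at about (426,209).

```bash
cat > h.py <<'E'
import numpy as np,cv2
from bench import *
def cloud(n,d):
    m=camera_model(n);K=m["K"];R=cv2.Rodrigues(np.array(m["rvec"]))[0];t=np.array(m["tvec"]).ravel()
    v,u=np.mgrid[:400,:640]
    P=np.stack([(u-K[0,2])/K[0,0]*d,(v-K[1,2])/K[1,1]*d,d],-1)
    return (P-t)@R
E
python3 - <<'E'
from h import *
z=np.load("pics/top0.npz");P=cloud("top",z["d"])
cv2.imwrite("pics/c1.png",cv2.resize(z["im"][155:270,270:450],None,fx=4.4,fy=4.4,interpolation=cv2.INTER_CUBIC))
for n,(u0,u1,v0,v1),zl in(("padL",(284,306,185,215),170),("padR",(415,440,195,222),170)):
    s=P[v0:v1,u0:u1].reshape(-1,3);s=s[s[:,2]>zl];print(n,len(s),np.median(s,0),s.min(0),s.max(0))
for (u,v) in [(346,199),(372,206),(400,210),(330,204),(360,178),(359,215),(335,180),(386,180),(345,250),(370,250),(360,243)]:print(u,v,P[v,u].round())
# outline of the housing above z=100
m=((P[...,2]>105)&(P[...,2]<160)).astype(np.uint8);m[:155]=0;m[270:]=0;m[:,:325]=0;m[:,400:]=0
s=P[m>0];r=cv2.minAreaRect(s[:,:2].astype(np.float32));print(r,cv2.boxPoints(r))
E
```

```text
padL 242 [592.11239756  81.93287438 193.22152788] [237.16471898  -4.88827656 176.8041986 ] [ 616.1369319   103.37627617 1507.24007768]
padR 254 [ 561.90747063 -261.33153     193.17894578] [ 237.16471898 -281.5073606   181.31161593] [ 586.0548019    -4.88827656 1507.24007768]
346 199 [604. -54. 152.]
372 206 [ 587. -126.  134.]
400 210 [ 564. -198.  177.]
330 204 [586.  -9. 166.]
360 178 [667. -94. 143.]
359 215 [560. -89. 140.]
335 180 [676. -25.  98.]
386 180 [ 672. -172.  105.]
345 250 [470. -50.  99.]
370 250 [ 471. -121.   84.]
360 243 [499. -95.  46.]
((569.4126586914062, -105.30797576904297), (199.335205078125, 227.75393676757812), 85.68388366699219) [[ 448.35773   -196.12263  ]
 [ 675.46576   -213.26321  ]
 [ 690.4676     -14.493317 ]
 [ 463.35956      2.6472626]]
```

View pics/c1.png

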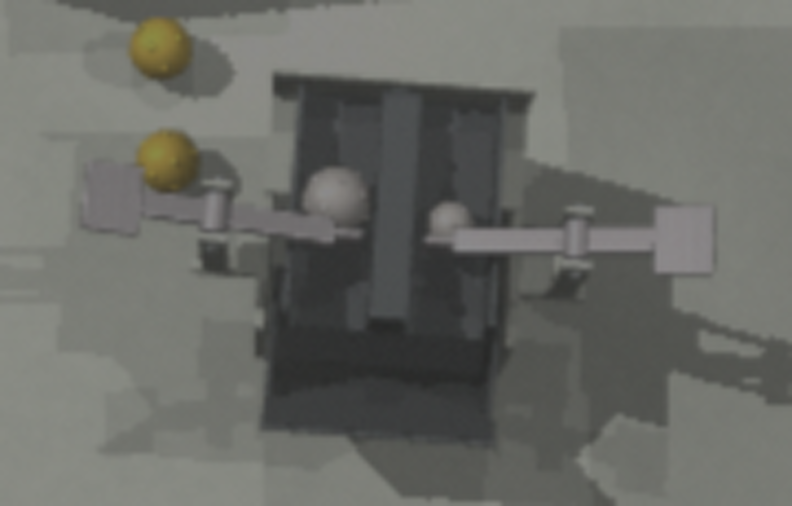

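The crop shows the large ball behind the left gate and the small ball behind the right one. The yellow balls are on the table, clear of the job. From the pads, the dispenser origin is about (522,-85) with yaw -0.087. The pad distance measures 345 mm against 348 expected, and the pad height 193 against 194. Next I move above the left pad at (592,82).

```bash
python3 -m handwheel '[[0,0,-0.04,0,0,0,-1],[0,0,-0.08,0,0,0,-1],[0.544,0.378,-0.08,0,0,-0.2,-1],[0.544,0.378,-0.08,0,0,-0.2,-1],[0.544,0.378,-0.08,0,0,-0.2,-1],[0.544,0.378,-0.08,0,0,-0.2,-1],[0.544,0.378,-0.08,0,0,-0.2,-1],[0.544,0.378,-0.08,0,0,-0.2,-1],[0.544,0.378,-0.08,0,0,-0.2,-1],[0.544,0.378,-0.08,0,0,-0.2,-1]]'
```

```text
clock: 1.35
position: [490.6, 207.8, 274.1]
ee_rot: [0.999, -0.043, -0.0, 0.0]
contact_force: [1.0, 1.6, 0.0]
gripper_width: -0.6
grasp_force: 0.0
```

```bash
python3 -m handwheel '[[0.11,0.115,0,0,0,0,-1],[0.11,0.115,0,0,0,0,-1],[0.11,0.115,0,0,0,0,-1],[0.11,0.115,0,0,0,0,-1],[0.11,0.115,0,0,0,0,-1]]'; python3 - <<'E'
from h import *
s=read_state();print(s["position"],s["contact_force"],s["ee_rot"])
im,d=get_image("scene");P=cloud("scene",d);cv2.imwrite("pics/s1.png",cv2.resize(im[100:300,200:420],None,fx=3,fy=3))
E
```

```text
clock: 1.98
position: [589.0, 85.8, 273.8]
ee_rot: [0.999, -0.043, -0.001, 0.0]
contact_force: [-0.8, 0.2, 0.8]
gripper_width: 0.1
grasp_force: 0.0
[589.04484098  85.75264455 273.82317997] [-0.7723943   0.21081618  0.82712728] [ 9.99056837e-01 -4.34180218e-02 -5.56153181e-04  5.76271860e-05]
```

View pics/s1.png

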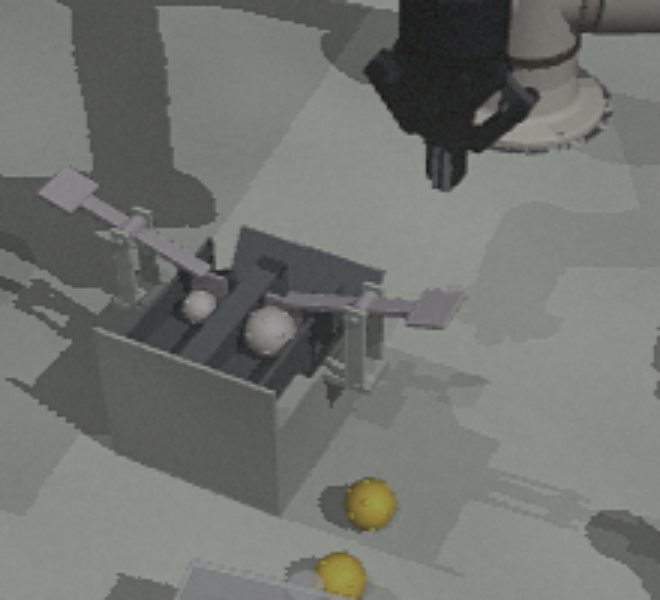

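The fingertips are above the left pad, at about (443,185) in the crop, and the large ball is waiting in the left lane.

```bash
python3 -m handwheel '[[0.003,0.003,0.04,0,0,0,-1],[0.003,0.003,0.07,0,0,0,-1],[0.003,0.003,0.085,0,0,0,-1],[0.003,0.003,0.095,0,0,0,-1],[0.003,0.003,0.105,0,0,0,-1],[0.003,0.003,0.112,0,0,0,-1],[0.003,0.003,0.116,0,0,0,-1],[0.003,0.003,0.118,0,0,0,-1]]'
```

```text
clock: 3.02
position: [592.7, 82.5, 157.0]
ee_rot: [0.999, -0.043, 0.001, -0.0]
contact_force: [-1.4, 0.6, 2.5]
gripper_width: 0.1
grasp_force: 1.2
```

```bash
python3 -m handwheel '[[0,0,0.003,0,0,0,-1],[0,0,0.006,0,0,0,-1],[0,0,0.006,0,0,0,-1]]'; python3 - <<'E'
from h import *
im,d=get_image("scene");cv2.imwrite("pics/s2.png",cv2.resize(im[100:300,200:420],None,fx=3,fy=3))
E
```

```text
clock: 3.4
position: [592.9, 82.6, 150.6]
ee_rot: [0.999, -0.043, 0.001, -0.0]
contact_force: [1.0, 1.0, 3.4]
gripper_width: 0.1
grasp_force: 1.1
```

View pics/s2.png

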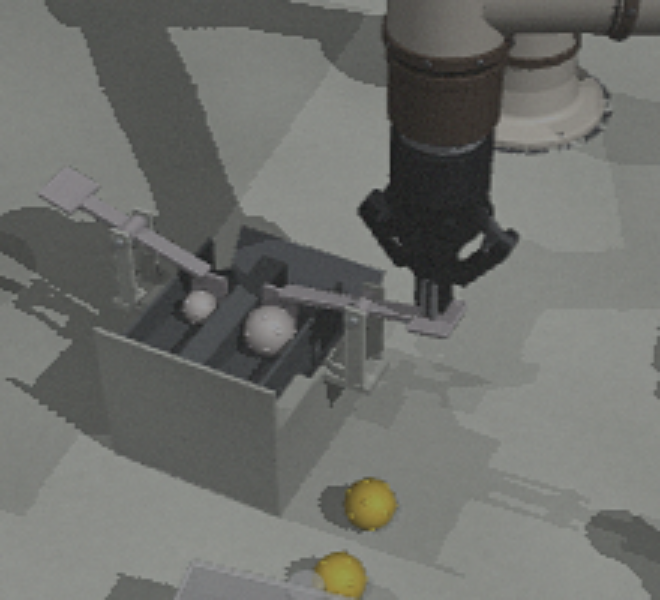

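The left pad is only partly down, with the gate just rising and the ball still held. I keep pressing while watching the force.

```bash
python3 -m handwheel '[[0,0,0.004,0,0,0,-1],[0,0,0.008,0,0,0,-1],[0,0,0.010,0,0,0,-1],[0,0,0.010,0,0,0,-1]]'
```

```text
clock: 3.95
position: [592.4, 82.4, 140.1]
ee_rot: [0.999, -0.043, 0.0, -0.0]
contact_force: [1.6, 1.8, 2.1]
gripper_width: -0.1
grasp_force: 1.3
```

```bash
python3 -m handwheel '[[0,0,0.004,0,0,0,-1],[0,0,0.006,0,0,0,-1],[0,0,0.006,0,0,0,-1]]'; python3 - <<'E'
from h import *
s=read_state();print(s["position"],s["contact_force"])
im,d=get_image("scene");P=cloud("scene",d)
# pad outer half depths near crop(450,310)-> px
for u,v in((352,200),(351,203),(349,205),(346,208),(320,198),(290,209)):print(u,v,P[v,u].round())
cv2.imwrite("pics/s3.png",cv2.resize(im[140:290,220:400],None,fx=4,fy=4))
E
```

```text
clock: 4.32
position: [592.4, 82.5, 134.3]
ee_rot: [0.999, -0.043, 0.0, -0.0]
contact_force: [1.0, 3.9, 4.2]
gripper_width: -0.0
grasp_force: 2.0
[592.39194953  82.54036237 134.25769798] [0.97534355 3.86993299 4.19336175]
352 200 [371.  43.  -3.]
351 203 [383.  44.  -5.]
349 205 [592.  97. 183.]
346 208 [601.  93. 179.]
320 198 [587.  21. 176.]
290 209 [619. -46. 145.]
```

View pics/s3.png

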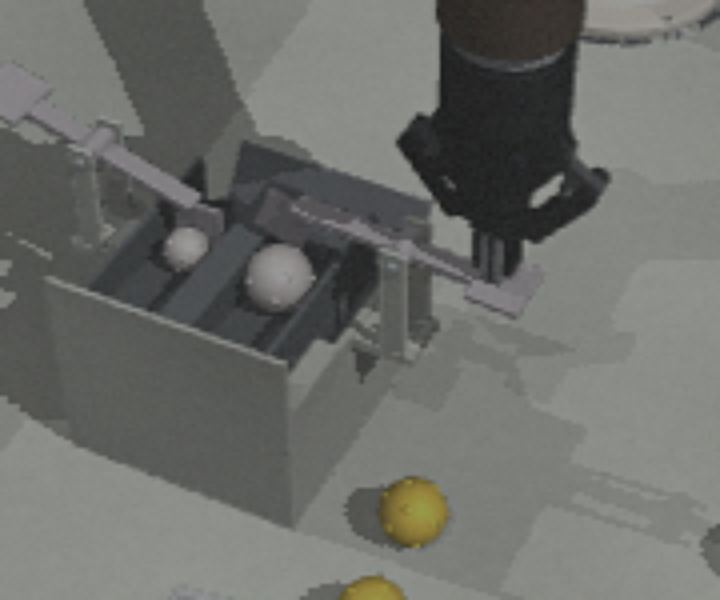

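```bash
python3 -m handwheel '[[0,0,0.004,0,0,0,-1],[0,0,0.008,0,0,0,-1],[0,0,0.008,0,0,0,-1]]'; python3 - <<'E'
from h import *
s=read_state();print(s["position"],s["contact_force"])
im,d=get_image("scene");P=cloud("scene",d)
for u,v in((346,214),(349,214),(346,216),(342,208),(344,209)):print(u,v,P[v,u].round())
cv2.imwrite("pics/s4.png",cv2.resize(im[140:290,220:400],None,fx=4,fy=4))
E
```

```text
clock: 4.75
position: [592.3, 82.1, 126.0]
ee_rot: [0.999, -0.043, -0.0, 0.0]
contact_force: [1.4, 2.7, 4.6]
gripper_width: 0.1
grasp_force: 2.4
[592.32352561  82.12896247 126.00838156] [1.41122901 2.66249633 4.56036258]
346 214 [600.  94. 159.]
349 214 [596. 100. 158.]
346 216 [605.  95. 158.]
342 208 [604.  84. 178.]
344 209 [607.  90. 180.]
```

View pics/s4.png

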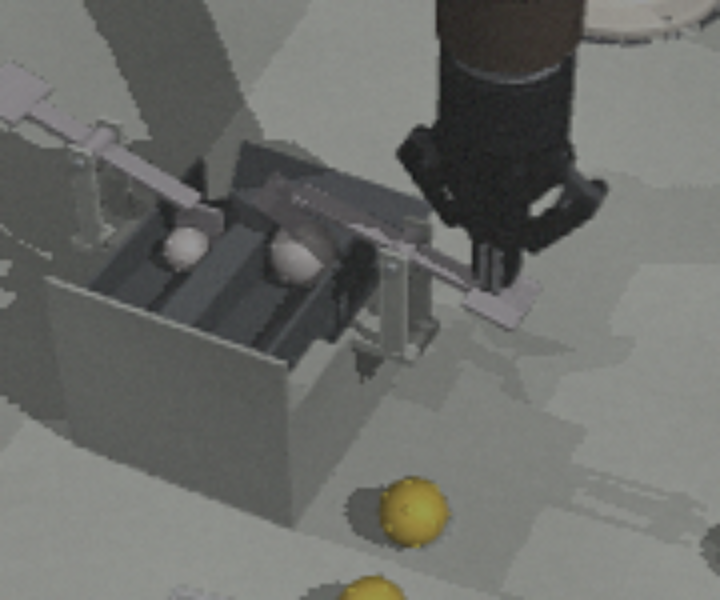

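The gate is up and the ball has started rolling, at crop (298,255). I press a little further and hold.

```bash
python3 -m handwheel '[[0,0,0.004,0,0,0,-1],[0,0,0.006,0,0,0,-1],[0,0,0.006,0,0,0,-1],[0,0,0.006,0,0,0,-1],[0,0,0.006,0,0,0,-1],[0,0,0.006,0,0,0,-1]]'; python3 - <<'E'
from h import *
s=read_state();print(s["position"],s["contact_force"])
a,d=get_image("scene");b,d2=get_image("top");P=cloud("top",d2)
np.savez("pics/top5.npz",im=b,d=d2)
cv2.imwrite("pics/s5.png",np.hstack([cv2.resize(a[140:290,220:360],None,fx=3,fy=3),cv2.resize(b[165:265,280:400],(360,450)[0:2],interpolation=cv2.INTER_CUBIC)]) )
E
```

```text
clock: 5.55
position: [592.2, 81.4, 120.6]
ee_rot: [0.999, -0.043, -0.0, 0.001]
contact_force: [1.1, -0.6, 5.1]
gripper_width: 0.5
grasp_force: 2.4
[592.21985646  81.35791373 120.63399665] [ 1.08913096 -0.61396284  5.13844461]
```

View pics/s5.png

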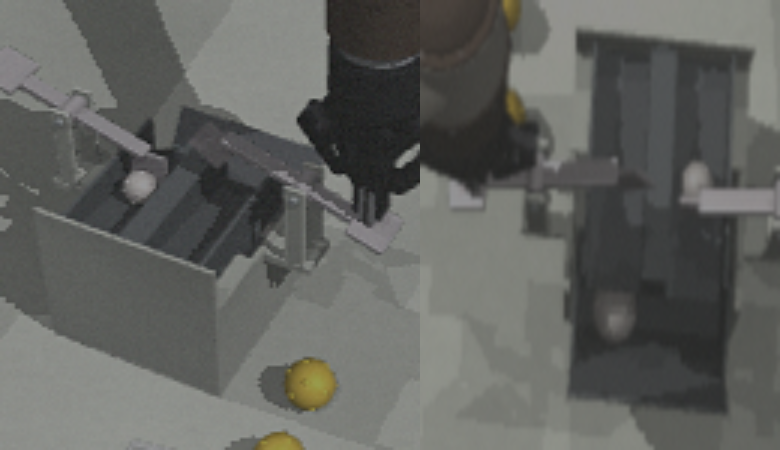

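The large ball is now in the bin, at (615,315) in the right panel, and the small ball is still behind its gate. I press once more to confirm the stop, then let the lever rise.

```bash
python3 -m handwheel '[[0,0,0.003,0,0,0,-1],[0,0,0.005,0,0,0,-1],[0,0,0.005,0,0,0,-1]]'; python3 - <<'E'
from h import *
a,d=get_image("scene");P=cloud("scene",d)
for u,v in((347,217),(346,219),(349,217),(344,214)):print(u,v,P[v,u].round())
E
```

```text
clock: 6.02
position: [592.4, 80.9, 118.6]
ee_rot: [0.999, -0.043, 0.001, 0.001]
contact_force: [-4.0, -1.6, 16.9]
gripper_width: 0.2
grasp_force: 7.7
347 217 [599.  96. 149.]
346 219 [605.  96. 147.]
349 217 [596. 100. 147.]
344 214 [602.  89. 159.]
```

The force of 17 N shows the lever is at its stop. The pad is at about z 150 while the TCP reads 118, so I'll check the real fingertip height after lifting.

```bash
python3 -m handwheel '[[0,0,-0.015,0,0,0,-1],[0,0,-0.03,0,0,0,-1],[0,0,-0.045,0,0,0,-1],[0,0,-0.06,0,0,0,-1],[0,0,-0.09,0,0,0,-1],[0,0,-0.14,0,0,0,-1],[0,0,-0.18,0,0,0,-1],[0,0,-0.18,0,0,0,-1],[0,0,-0.18,0,0,0,-1]]'; python3 - <<'E'
from h import *
s=read_state();p=s["position"];print(p,s["contact_force"])
a,d=get_image("scene");P=cloud("scene",d);m=camera_model("scene")
u,v=cv2.projectPoints(p.reshape(1,3),m["rvec"],m["tvec"],m["K"],None)[0].ravel();print("tcp px",u,v)
sel=(np.hypot(P[...,0]-p[0],P[...,1]-p[1])<45)&(P[...,2]>p[2]-60)&(P[...,2]<p[2]+120)&(P[...,2]>215)
q=P[sel];print(len(q),q[:,2].min());
for z in range(int(q[:,2].min()),int(q[:,2].min())+110,10):
    k=q[(q[:,2]>=z)&(q[:,2]<z+10)]
    if len(k):print(z,len(k),k.min(0).round(),k.max(0).round())
k=P[205:216,340:356].reshape(-1,3);k=k[k[:,2]>150];print("pad",np.median(k,0))
cv2.imwrite("pics/s6.png",cv2.resize(a[60:270,220:400],None,fx=2.8,fy=2.8))
E
```

```text
clock: 7.2
position: [591.3, 82.4, 294.3]
ee_rot: [0.999, -0.043, -0.001, 0.0]
contact_force: [0.4, -0.0, 0.3]
gripper_width: -0.0
grasp_force: 0.0
[591.34174723  82.35024632 294.30760921] [ 0.41993044 -0.02317731  0.26984382]
tcp px 345.1234475213115 166.31913021215763
739 330.43767025039307
330 29 [588.  73. 330.] [606.  97. 340.]
340 50 [586.  70. 340.] [605.  99. 350.]
350 56 [587.  72. 350.] [606.  99. 360.]
360 46 [590.  73. 360.] [605.  99. 370.]
370 82 [586.  53. 371.] [608. 115. 380.]
380 170 [579.  45. 380.] [609. 123. 390.]
390 134 [579.  39. 390.] [612. 124. 400.]
400 122 [578.  39. 400.] [613. 123. 410.]
410 50 [589.  39. 410.] [613. 124. 414.]
pad [615.05703303  95.19795438 195.13151147]
```

View pics/s6.png

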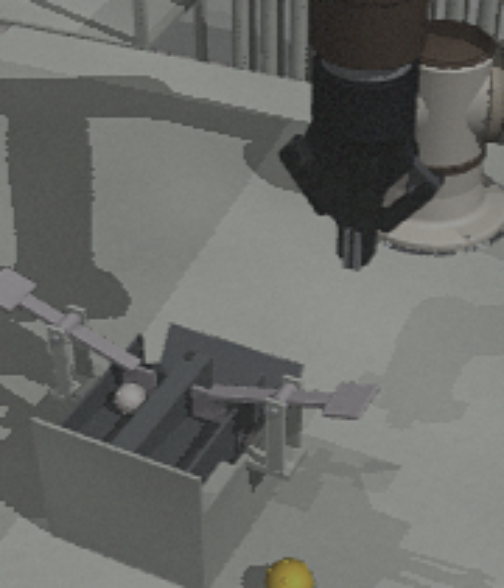

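The lever is back up with the gate down, the left lane is empty, and the small ball is still held. The real closed fingertip is at z of about 330 against a reported 294, so it sits 36 mm above the reported TCP, and I'll allow for that. Next I move to the front of the bin, staying high, with a slight backward lean.

```bash
python3 -m handwheel '[[-0.05,0.05,0,0,0.05,0,-1],[-0.10,0.10,0,0,0.1,0,-1],[-0.158,0.15,0,0,0.2,0,-1],[-0.158,0.171,0,0,0.2,0,-1],[-0.158,0.171,0,0,0.2,0,-1],[-0.158,0.171,0,0,0.2,0,-1],[-0.158,0.171,0,0,0.2,0,-1]]'; python3 - <<'E'
from h import *
s=read_state();p=s["position"];print(p,s["ee_rot"],s["contact_force"])
d=np.load("pics/top5.npz")["d"];P=cloud("top",d)
R=np.array([[.996,-.087],[.087,.996]]);o=np.array([522,-85])
L=(P[...,:2]-o)@np.array([[.996,.087],[-.087,.996]])  # cols: x,y in dispenser
xd,yd,z=L[...,0],L[...,1],P[...,2]
for y in(-50,-20,0,20,50):
    k=(abs(yd-y)<8)&(xd<-20)&(xd>-140)&(z>60)&(z<140)
    q=np.c_[xd[k],z[k]];i=np.argsort(q[:,0])[:4];print(y,q[i].round().tolist())
a,d=get_image("top")
P=cloud("top",d);k=(abs(P[...,0]-p[0])<80)&(abs(P[...,1]-p[1])<60)&(P[...,2]>250);print(P[k][:,2].min() if k.any() else None)
E
```

```text
clock: 8.12
position: [420.6, -73.8, 294.6]
ee_rot: [0.994, -0.043, 0.099, 0.004]
contact_force: [0.0, 0.5, 0.0]
gripper_width: -0.1
grasp_force: 0.0
[420.64960223 -73.76153909 294.61828795] [ 0.99417072 -0.04279991  0.09885643  0.00448923] [0.02111659 0.48741026 0.02320598]
-50 [[-66.0, 99.0], [-66.0, 100.0], [-66.0, 100.0], [-65.0, 97.0]]
-20 [[-67.0, 104.0], [-65.0, 102.0], [-65.0, 94.0], [-65.0, 96.0]]
0 [[-66.0, 105.0], [-65.0, 105.0], [-65.0, 101.0], [-64.0, 100.0]]
20 [[-67.0, 104.0], [-66.0, 102.0], [-66.0, 101.0], [-66.0, 99.0]]
50 [[-66.0, 100.0], [-65.0, 97.0], [-65.0, 98.0], [-65.0, 99.0]]
583.5643968455257
```

```bash
python3 -m handwheel '[[-0.012,0,0.06,0,0,0,-1],[-0.024,0,0.12,0,0,0,-1],[-0.036,0,0.18,0,0,0,-1],[-0.044,0,0.22,0,0,0,-1],[-0.049,0,0.24,0,0,0,-1],[-0.049,0,0.24,0,0,0,-1],[-0.049,0,0.24,0,0,0,-1]]'; python3 - <<'E'
from h import *
a,d=get_image("top");cv2.imwrite("pics/t7.png",cv2.resize(a[165:285,280:420],None,fx=5,fy=5,interpolation=cv2.INTER_CUBIC))
E
```

```text
clock: 9.05
position: [420.9, -73.8, 51.0]
ee_rot: [0.994, -0.043, 0.1, 0.004]
contact_force: [0.7, 0.0, 0.6]
gripper_width: 0.0
grasp_force: 0.0
```

View pics/t7.png

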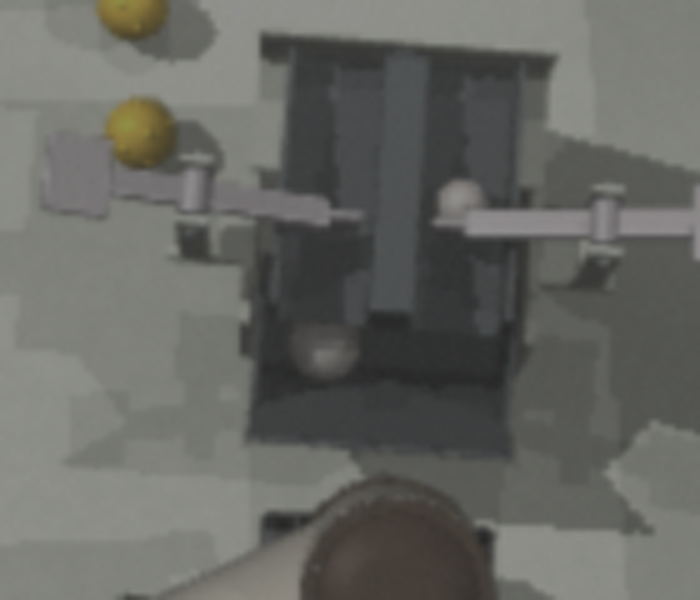

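The ball rests in the bin at (325,350) and the arm stands in front of the bin edge. I push forward along the dispenser's x.

```bash
python3 -m handwheel '[[0.015,0,0.003,0,0,0,-1],[0.029,0,0.006,0,0,0,-1],[0.037,0,0.0075,0,0,0,-1],[0.044,0,0.009,0,0,0,-1],[0.051,0,0.0105,0,0,0,-1],[0.059,0,0.012,0,0,0,-1],[0.064,0,0.013,0,0,0,-1],[0.069,0,0.014,0,0,0,-1],[0.074,0,0.015,0,0,0,-1],[0.078,0,0.016,0,0,0,-1]]'
```

```text
clock: 10.35
position: [499.4, -81.2, 50.2]
ee_rot: [0.994, -0.043, 0.1, 0.004]
contact_force: [-0.4, 0.3, 0.3]
gripper_width: 0.0
grasp_force: 0.4
```

```bash
python3 -m handwheel '[[0.004,0,0.0008,0,0,0,-1],[0.008,0,0.0016,0,0,0,-1],[0.011,0,0.0022,0,0,0,-1],[0.013,0,0.0026,0,0,0,-1],[0.013,0,0.0026,0,0,0,-1]]'; python3 - <<'E'
from h import *
a,d=get_image("top");P=cloud("top",d);L=(P[...,:2]-[522,-85])@np.array([[.996,.087],[-.087,.996]])
xd,yd,z=L[...,0],L[...,1],P[...,2]
for y in(-60,-45,45,60):
    k=(abs(yd-y)<8)&(xd<5)&(xd>-100)&(z>60)&(z<140)
    q=np.c_[xd[k],z[k]];i=np.argsort(q[:,0])[:4];print(y,q[i].round().tolist())
E
```

```text
clock: 10.98
position: [512.6, -82.3, 50.3]
ee_rot: [0.994, -0.043, 0.1, 0.004]
contact_force: [-0.5, -0.1, 0.3]
gripper_width: -0.0
grasp_force: 0.0
-60 [[-8.0, 102.0], [-8.0, 116.0], [-5.0, 116.0], [4.0, 99.0]]
-45 []
45 []
60 [[5.0, 103.0]]
```

```bash
python3 -m handwheel '[[0.002,0,0.0004,0,0,0,-1],[0.004,0,0.0008,0,0,0,-1],[0.006,0,0.0012,0,0,0,-1],[0.006,0,0.0012,0,0,0,-1]]'
```

```text
clock: 11.52
position: [518.1, -83.0, 50.1]
ee_rot: [0.994, -0.043, 0.099, 0.004]
contact_force: [-2.1, 1.3, 1.3]
gripper_width: -0.1
grasp_force: 0.9
```

```bash
python3 -m handwheel '[[0.003,0,0.0006,0,0,0,-1],[0.005,0,0.001,0,0,0,-1],[0.005,0,0.001,0,0,0,-1]]'
```

```text
clock: 11.9
position: [518.0, -84.0, 48.8]
ee_rot: [0.995, -0.044, 0.095, 0.005]
contact_force: [-12.8, 4.0, 10.5]
gripper_width: 0.1
grasp_force: 6.6
```

The bin is at its stop (13 N). I back off horizontally, rise, and check.

```bash
python3 -m handwheel '[[-0.01,0,-0.002,0,0,0,-1],[-0.03,0,-0.006,0,0,0,-1],[-0.06,0,-0.012,0,0,0,-1],[-0.09,0,-0.018,0,0,0,-1],[-0.09,0,-0.018,0,0,0,-1],[-0.08,0,-0.068,0,0,0,-1],[-0.07,0,-0.118,0,0,0,-1],[-0.06,0,-0.168,0,0,0,-1],[-0.06,0,-0.168,0,0,0,-1]]'; python3 - <<'E'
from h import *
s=read_state();print(s["position"],s["contact_force"])
a,d=get_image("top");P=cloud("top",d);L=(P[...,:2]-[522,-85])@np.array([[.996,.087],[-.087,.996]])
xd,yd,z=L[...,0],L[...,1],P[...,2]
for y in(-60,-45,45,60):
    k=(abs(yd-y)<8)&(xd<8)&(xd>-100)&(z>60)&(z<140)
    q=np.c_[xd[k],z[k]];i=np.argsort(q[:,0])[:5];print(y,q[i].round().tolist())
b,_=get_image("scene")
cv2.imwrite("pics/t8.png",np.hstack([cv2.resize(a[165:285,280:420],(420,360),interpolation=cv2.INTER_CUBIC),cv2.resize(b[140:260,210:330],(360,360))]))
E
```

```text
clock: 13.02
position: [436.0, -74.7, 208.4]
ee_rot: [0.993, -0.043, 0.106, 0.003]
contact_force: [-0.1, 0.1, -1.1]
gripper_width: -0.1
grasp_force: 0.0
[435.99280149 -74.65454798 208.41483204] [-0.09004313  0.07019395 -1.10440386]
-60 [[-4.0, 104.0], [-4.0, 117.0], [-3.0, 73.0], [-3.0, 76.0], [-3.0, 73.0]]
-45 [[-4.0, 84.0], [-4.0, 103.0], [-4.0, 72.0], [-3.0, 70.0], [-3.0, 113.0]]
45 [[-4.0, 101.0], [-4.0, 110.0], [-3.0, 105.0], [-3.0, 65.0], [-3.0, 90.0]]
60 [[-4.0, 116.0], [-4.0, 101.0], [-3.0, 115.0], [-3.0, 88.0], [-3.0, 73.0]]
```

View pics/t8.png

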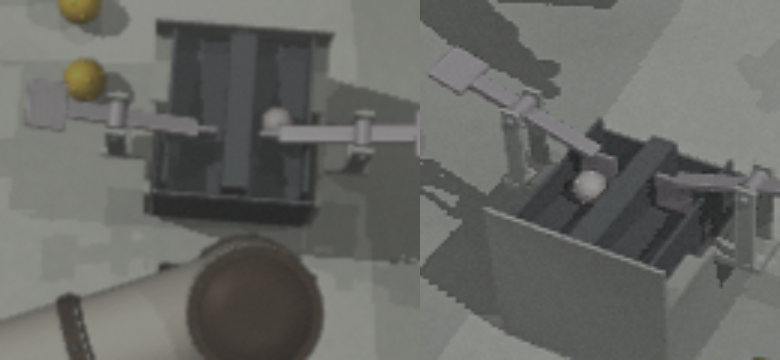

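The bin panel stands upright at x = -4, so it is fully shut. The large ball is inside, the small ball is behind its gate at (275,120), both levers are at rest, and the robot is clear.

```bash
python3 -c "
from bench import *
print(job_done())"
```

```text
the job is handed in; nothing more can be done
None
```

The job is done and handed in: the large ball is shut inside the closed bin, the left lever is back up, and the small ball is still behind its gate; I didn't touch the brush, vase or carousel.

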